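# Open the safety-capped oxide bottle

## Task

Open the bottle with the blue band: press its blue safety cap down against the spring and, keeping it pressed, turn it counter-clockwise (seen from above) by about a sixth of a turn, then lift it off and set it down, knob up, flat inside the round orange-brown terracotta dish without dropping it. Leave the orange bottle shut and the other things where they are.

Things in the scene. Friction and masses are not known exactly. Their poses are not given: they have to be found in the camera images.
- blue_bottle: White plastic bottle, 64 mm diameter, with a blue band, in a dark steel holder (92 x 92 x 8 mm plate) fixed to the bench. Origin: centre of the plate's underside on the bench, z up. Its mouth rim (33 mm neck) is 132 mm above the origin. The neck has three bayonet ledges (45 mm over all) that the cap's inner lugs hook under.
- blue_cap_knob (a point): Centre of the blue cap's grip knob: an upright ribbed cylinder, 39 mm diameter, 26 mm high, on a skirt 60 mm diameter, 34 mm high. The flat shoulder round the knob, 10 mm wide, is 13 mm below this point, the knob's top 13 mm above, the skirt's lower edge 47 mm below. Locked: 161 mm above the bottle's origin. Hold the knob from above at any yaw; fingertips can push on the shoulder.
- orange_bottle: A second, equal bottle and holder with an orange band, to be left shut. Origin as for the blue one.
- orange_cap_knob (a point): Centre of the knob of the orange cap on the orange bottle, equal to the blue one; leave it locked on.
- dish_in (a point): Centre of the inner floor of the round orange-brown terracotta dish (loose, 300 g): round, 120 mm outside, flat inside over 100 mm diameter, rim 12 mm above the bench; this point is 4 mm above the bench. The cap shall stand on this floor, skirt down; its knob centre is then 47 mm above this point.
- blue_cap: The blue cap (loose, 70 to 120 g). Origin: centre of its skirt's lower edge; z up through the knob, x along the white pointer line on top (parallel to the bottle's x when locked). Pressed, it turns counter-clockwise from above (+z): free to lift from 44 to 76 degrees, 60 is best, stop at 78. Unpressed a tooth blocks it after 5 degrees. After a 20 mm straight lift it is clear of the neck.
- dish: The round orange-brown terracotta dish; origin at the centre of its underside.
- kidney: Red rubber kidney, 60 x 92 x 10 mm, lying on the bench; origin at the centre of its underside. Leave it alone.
- rib: Wooden rib, 69 x 99 x 8 mm, lying on the bench; origin at the centre of its underside. Leave it alone.
- plug: White plaster plug, 44 mm diameter, 34 mm high; origin at the centre of its underside. Leave it alone.
- blue_cap_spring (a joint): Travel (m) of the spring plate inside the blue cap that bears on the bottle's rim: about 0.001 when locked, 0.008 when the cap is pressed home, 0 when off. It pushes the cap up with 8 N when locked and 0.8 N more per mm pressed. The cap must go down at least 4 mm to pass the tooth; 5 to 6 mm is good (about 12 N); 7 mm is the limit.
- orange_cap: The orange cap, equal to the blue one; origin at the centre of its skirt's lower edge, x along its pointer line, parallel to the orange bottle's x while locked. Leave it alone.
Things that resemble listed ones, but are neither listed nor needed, are in the scene too. There is more than one size of the blue_cap; the job needs the larger.

How it is judged:
By the outcome, as a careful person would: the job done as asked, in the order asked, and still so for the second after the job is handed in, with the robot touching nothing.
It also fails if it takes over 42 s, if anything falls off the work surface, if the arm or the gripper's body presses on something with over 40 N, if the wrist force passes 120 N, or if a joint passes its speed limit or range.

## Robot

A 7-joint arm with a two-finger parallel gripper is mounted at the origin on a cart in front of the work surface, level with it; the furniture and walls round the work are solid. World frame = base frame: x ahead of the robot, y to its left, z up, the work surface at z = 0. Lengths are in m, angles in rad, forces in N, time in s.
With the tool pointing down it reaches from about 0.425 to 0.95 m from the base axis. Payload 16.7 kg.
Tool frame: the origin (TCP) lies at the very end of the fingers, on their centre line; the grasp point (between the pads) lies 19 mm behind it; z points along the fingers, y is the line along which they close (so a half turn about z gives the same grasp; the last joint's range is limited). The gripper opens to 94 mm and grips with 3 to 60 N. Pads are 16 mm wide; open, the fingers measure 119 mm over their backs; the gripper's body (75 mm by 177 mm) begins 78 mm behind the grasp point.
Start: joints at [-1.377, 0.426, 0.074, 1.606, -0.034, 1.111, -0.067], TCP at [0.228, 0.635, 0.205] pointing down, gripper open.
Joint ranges: [-2.85, 2.85], [-0.5, 2.14], [-1.23, 1.37], [0.21, 2.46], [-1.02, 4.16], [0.16, 2.05], [-2.73, 2.73]. Speed limits (rad/s): [1.89, 1.89, 2.39, 2.39, 3.01, 3.01, 3.01].

## Interface

Orientations are given as a unit quaternion [x, y, z, w].
In Python, from plant import bot gives the robot as it stands. The module is installed in compiled form; this text tells all that it offers.
- The arm moves only by the shell command python3 -m crank 'ROWS' [FORCE]. ROWS is JSON, a list of rows, each a list of 3 entries, a list of its own where there are three numbers: the shift along the tool's x, y, z in units of 30 mm (1.0 is 30 mm), then the turn, a rotation vector about the tool's x, y, z in units of 10 degrees (1.0 is 10 degrees), then the closure in counts, from 0 (fully open) to 255 (shut). A call has 1 to 8 rows; each row shifts and turns the commanded pose from where the row before left it, along the tool's axes as they then stand; what a row does not reach is not made up. A row lasts 1/8 s, in which the tool goes at most 62.5 mm and 10.7 degrees, less where a joint would pass 70% of its speed; a pose out of reach is approached as far as the arm can. A call is refused whole if a number of a shift passes 1 or a number of a turn 1, either way. A call with a gripper value outside its range is refused whole. The fingers move at their own pace and stop on an object; FORCE is the grip in N (left out, the last holds). Time passes only in rows, so rows that do not move let the fingers close. It gives the time, the measured TCP pose, the force, the opening and the grip force at its end, in the units of the state.
- bot.get_state(): the state, without advancing time (a new reading comes with each control period).
- bot.capture(name): name is "side" or "top" or "wrist"; returns a dict with "pixels" (480x640x3 uint8, red, green, blue), "intrinsics" (3x3 intrinsics, pixels), "extrinsics" (4x4, takes a point from camera to world coordinates); the wrist camera has in their place "T_tool_cam" (4x4, takes a point from camera to tool coordinates, whose origin is the TCP and whose axes are the flange's). Camera axes: x right, y up, looking along -z (the intrinsics and any distortion apply to the point x, -y, -z); pixel columns grow to the right and rows downward; lengths in m; the calibration is good to about 2 mm. A picture is of the moment at which its call begins: read the wrist's pose just before it. There is no depth.
- bot.job_done(): hands the job in; it is judged then, once.
Trained networks look in the newest picture that a camera, given by its name, has taken for a name from the list of things; names that differ only in an ending like _2 or _b are one class to them, and where a whole thing is asked for, a point or a joint stands for the part that bears it (a point fixed in the world has none). Each returns a list of dicts, best first, with "confidence" (0 to 1); they miss things now and then, are a little off and sometimes report something else, mostly with a low value. They report only what shows in the picture. A call takes as long as a camera call. They do not tell look-alikes from the thing itself.
- bot.spot_in(camera, name): "pixel" ([column, row] in pixels, amid what is visible of it).
- bot.cut_out(camera, name): "pixels" (480x640 bool, what is visible of it) and "pixel" ([column, row] in pixels, amid what is visible of it).
- bot.spot_point(camera, name): "pixel" ([column, row] in pixels: a listed point, or the origin of a listed thing).
The state is a dict: "time": time; "joints": joint angles; "qvel": joint speeds; "joint_efforts": joint torques, N m; "eef_pos": TCP position; "eef_rot": TCP orientation; "wrist_force": force on the tool from outside, world axes, zero at the start; "ft_torque": the same for the moment, N m; "width": finger opening in m; "finger_force": force on a finger pad.
Only numpy, scipy, OpenCV 4.12 (cv2) and the standard library are available. Lean on these libraries where they do the work, as an engineer would, in place of code of your own. Each camera call takes 0.05 s, during which the arm holds its last target. There are 200 camera calls.

## Working session

There is one attempt and no reset: what is moved stays moved. The work goes in short steps, Python scripts to look and compute and a shell command to move; the robot and the scene stay as the last step left them, time stands still between calls to the robot, and variables do not carry over. Pictures are saved under pics/ and viewed, at most 10 in all, crops included, and the job is handed in when it is done.

```bash
mkdir -p pics; cat > h.py <<'E'
import numpy as np, cv2
from scipy.spatial.transform import Rotation as R
from plant import bot
def cam(n):
    s=bot.get_state(); c=bot.capture(n); K=np.array(c["intrinsics"])
    if "extrinsics" in c: T=np.array(c["extrinsics"])
    else:
        W=np.eye(4); W[:3,:3]=R.from_quat(s["eef_rot"]).as_matrix(); W[:3,3]=s["eef_pos"]; T=W@np.array(c["T_tool_cam"])
    return c,K,T
def ray(K,T,p):
    d=np.linalg.inv(K)@[p[0],p[1],1]; d=T[:3,:3]@(d*[1,-1,-1]); return T[:3,3],d
def atz(K,T,p,z):
    o,d=ray(K,T,p); return o+d*(z-o[2])/d[2]
def proj(K,T,X):
    c=np.linalg.inv(T)@np.append(X,1); u=K@(c[:3]*[1,-1,-1]); return u[:2]/u[2]
def tri(a,b):
    (o1,d1),(o2,d2)=a,b; A=np.stack([d1,-d2],1); t=np.linalg.lstsq(A,o2-o1,rcond=None)[0]
    p,q=o1+t[0]*d1,o2+t[1]*d2; return (p+q)/2,np.linalg.norm(p-q)
def save(c,f): cv2.imwrite(f,np.array(c["pixels"])[:,:,::-1])
E
python3 - <<'E'
from h import *
s=bot.get_state(); print(s); print(R.from_quat(s["eef_rot"]).as_matrix().round(3))
Z=dict(blue_cap_knob=.161,orange_cap_knob=.161,dish_in=.004,blue_bottle=0,orange_bottle=0,plug=0,kidney=0,rib=0)
for n in ("top","side"):
    c,K,T=cam(n); save(c,f"pics/{n}0.png"); print(n,c.keys(),T[:3,3].round(3))
    for k,z in Z.items():
        print(k,[(np.round(r["pixel"]),round(r["confidence"],2),atz(K,T,r["pixel"],z).round(3)) for r in bot.spot_point(n,k)])
E
```

```text
{'time': 0.0, 'joints': array([-1.37649212,  0.42675376,  0.07383435,  1.60664727, -0.03406447,
        1.11082699, -0.06708392]), 'qvel': array([ 0.00024065, -0.00124594,  0.0001443 ,  0.00072696, -0.00162256,
        0.00088835, -0.00014287]), 'joint_efforts': array([ 2.03481788e-03, -9.35835028e+01,  3.66856992e+00, -4.54186678e+01,
       -4.85692732e-02,  2.01768283e-02,  1.08668967e-04]), 'eef_pos': array([0.22739645, 0.63503847, 0.20474288]), 'eef_rot': array([ 1.71049770e-01,  9.85262149e-01, -6.86315134e-04, -5.39272139e-05]), 'wrist_force': array([-0.61801698,  0.34681008, -0.03361506]), 'ft_torque': array([-0.01443862,  0.01486537,  0.00777847]), 'finger_force': 0.0, 'width': 0.09404697013245594}
[[-0.941  0.337 -0.   ]
 [ 0.337  0.941 -0.001]
 [-0.    -0.001 -1.   ]]
top dict_keys(['pixels', 'intrinsics', 'extrinsics']) [ 0.492 -0.252  1.041]
blue_cap_knob [(array([355., 339.]), 0.71, array([ 0.361, -0.29 ,  0.161])), (array([249., 232.]), 0.61, array([ 0.542, -0.114,  0.161]))]
orange_cap_knob [(array([327., 186.]), 0.75, array([ 0.618, -0.248,  0.161]))]
dish_in [(array
[... 554 characters left out ...]
.]), 0.81, array([ 0.647, -0.446,  0.   ]))]
side dict_keys(['pixels', 'intrinsics', 'extrinsics']) [0.425 0.491 0.503]
blue_cap_knob [(array([317., 254.]), 0.68, array([ 0.538, -0.112,  0.161])), (array([439., 278.]), 0.62, array([ 0.363, -0.086,  0.161]))]
orange_cap_knob [(array([288., 209.]), 0.9, array([ 0.62 , -0.262,  0.161]))]
dish_in [(array([349., 250.]), 0.91, array([ 0.525, -0.426,  0.004]))]
blue_bottle [(array([313., 341.]), 0.93, array([ 0.541, -0.112,  0.   ]))]
orange_bottle [(array([289., 290.]), 0.78, array([ 0.615, -0.247,  0.   ]))]
plug []
kidney [(array([379., 320.]), 0.7, array([ 0.44, -0.19,  0.  ]))]
rib [(array([296., 244.]), 0.38, array([ 0.645, -0.434,  0.   ]))]
```

View pics/top0.png

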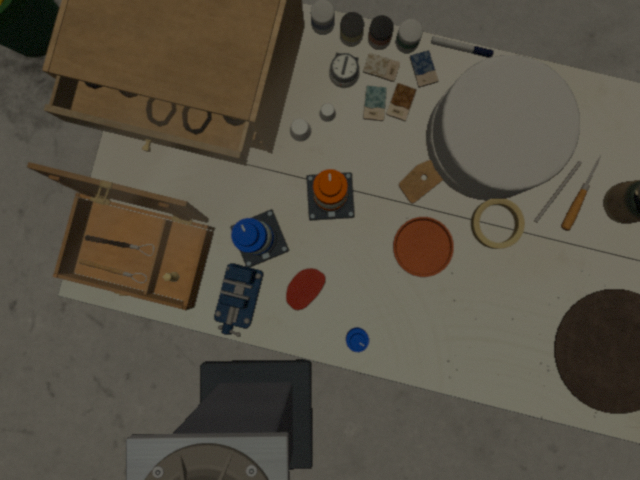

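View pics/side0.png

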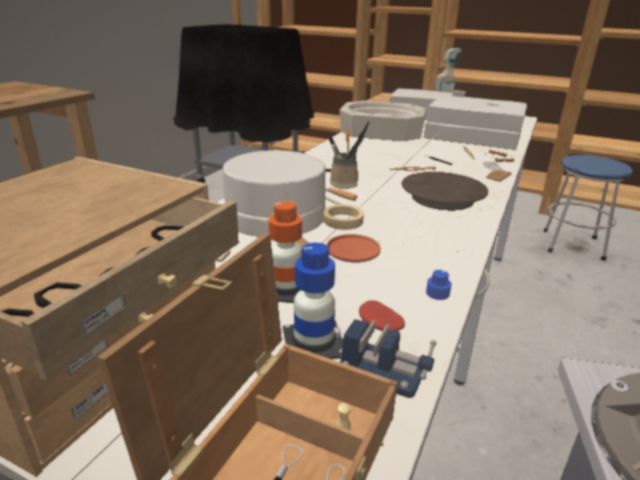

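The top picture shows two blue caps: (249,232), which sits on the blue-banded bottle, and (357,340), small and loose on the bench. The first fits, as it is larger and locked on the blue-band bottle. The dish is at (422,247); the ring at (498,223) and the dark disc are not it. The open box lid and the vise stand next to the bottle. Next I'll confirm with a crop and measure the heights.

```bash
python3 - <<'E'
from h import *
C={n:cam(n) for n in("top","side")}
t,s=C["top"],C["side"]
a=np.array(t[0]["pixels"])[190:360,200:400,::-1]; b=np.array(s[0]["pixels"])[230:400,260:460,::-1]
cv2.imwrite("pics/crop.png",np.hstack([cv2.resize(x,None,fx=2,fy=2,interpolation=cv2.INTER_CUBIC) for x in(a,b)]))
for nm,p,q in [("lid corner near bottle",(208,219),(268,240)),("lid far corner",(30,165),(105,357))]:
    print(nm,tri(ray(*t[1:],p),ray(*s[1:],q)))
for k in("blue_cap_knob","orange_cap_knob","dish_in"):
    P=[[r for r in bot.spot_point(n,k)] for n in C]
    for u in P[0][:2]:
        for v in P[1][:2]: print(k,u["pixel"],v["pixel"],tri(ray(*t[1:],u["pixel"]),ray(*s[1:],v["pixel"])))
for n in C:
    for k in("dish","blue_cap"):
        for r in bot.cut_out(n,k)[:2]:
            m=np.array(r["pixels"]); ys,xs=np.nonzero(m); print(n,k,round(r["confidence"],2),xs.min(),xs.max(),ys.min(),ys.max(),m.sum())
E
```

```text
lid corner near bottle (array([ 0.5770421 , -0.05208003,  0.20841028]), np.float64(0.030220641492654396))
lid far corner (array([0.65169793, 0.22038165, 0.2303783 ]), np.float64(0.0002485163765125824))
blue_cap_knob [355.7, 339.8] [438.3, 278.6] (array([ 0.34041811, -0.29648291,  0.03402185]), np.float64(0.001336959523629434))
blue_cap_knob [355.7, 339.8] [315.1, 257.7] (array([ 0.45790714, -0.26279708,  0.10276914]), np.float64(0.2214423171304839))
blue_cap_knob [244.6, 234.1] [438.3, 278.6] (array([ 0.45142464, -0.09637981,  0.16261011]), np.float64(0.17701064065887293))
blue_cap_knob [244.6, 234.1] [315.1, 257.7] (array([ 0.53930216, -0.10638173,  0.15848675]), np.float64(0.0005248734914751236))
orange_cap_knob [329.2, 184.2] [289.7, 210.0] (array([ 0.61728692, -0.25237162,  0.16401417]), np.float64(0.007610982282936646))
orange_cap_knob [329.2, 184.2] [351.0, 251.0] (array([ 0.56555326, -0.253078  ,  0.10428738]), np.float64(0.12732849458641543))
dish_in [421.4, 247.3] [350.0, 247.8] (array([ 0.51915519, -0.43124338,  0.00622169]), np.float64(0.00866699851587835))
top dish 0.71 392 453 217 276 2950
top blue_cap 0.83 346 368 327 351 454
top blue_cap 0.82 231 267 218 252 980
side dish 0.7 327 380 233 261 1226
side blue_cap 0.98 295 335 242 292 1682
side blue_cap 0.88 426 451 269 299 611
```

View pics/crop.png

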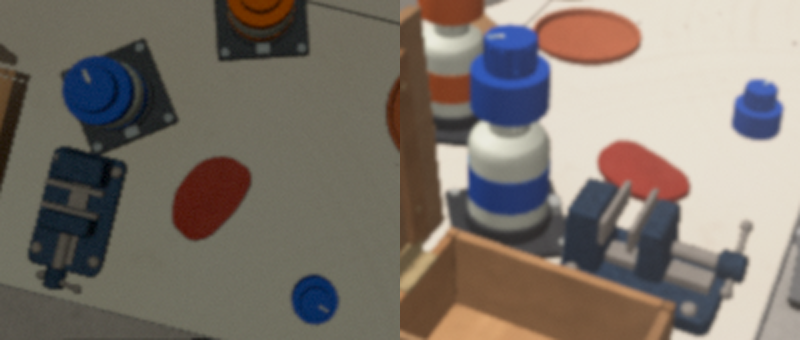

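The left half of the crop shows the large blue cap on the bottle at about (97,88), standing on a dark plate. The small cap at (315,298) is loose and is the decoy. The knob triangulates to z 0.158, close to the expected 0.161. I'll rise and turn first.

```bash
cat >> h.py <<'E'
def go(x,y,z):
    s=bot.get_state(); M=R.from_quat(s["eef_rot"]).as_matrix(); d=M.T@(np.array([x,y,z])-s["eef_pos"])/.03
    print("t",s["time"],"pos",s["eef_pos"].round(4),"yyaw",np.degrees(np.arctan2(M[1,1],M[0,1])).round(1),"tilt",np.degrees(np.arccos(-M[2,2])).round(2),"tool z",M[:,2].round(4),"q",s["joints"].round(2),"F",s["wrist_force"].round(1),"w",round(s["width"],4),"units",d.round(2))
E
python3 -m crank '[[[0,0,-1],[0,0,1],0],[[0,0,-1],[0,0,1],0],[[0,0,-1],[0,0,1],0],[[0,0,-1],[0,0,1],0],[[0,0,-1],[0,0,1],0],[[0,0,-1],[0,0,1],0],[[0,0,0],[0,0,1],0],[[0,0,0],[0,0,1],0]]'
python3 -c "
from h import *
go(.43,-.15,.385)"
```

```text
time: 2.5
eef_pos: [0.2275, 0.6355, 0.3859]
eef_rot: [0.766, 0.643, 0.0, -0.0]
wrist_force: [0.2, -0.1, 0.6]
width: 0.0938
finger_force: 0.0
t 2.5 pos [0.2275 0.6355 0.3859] yyaw -10.0 tilt 0.04 tool z [ 0.e+00  6.e-04 -1.e+00] q [-1.57  0.34  0.35  1.37 -0.12  1.45 -1.4 ] F [ 0.2 -0.1  0.6] w 0.0938 units [-2.461e+01  1.121e+01  1.000e-02]
```

```bash
python3 -m crank '[[[-1,0.6,0],[0,0,0],0],[[-1,0.6,0],[0,0,0],0],[[-1,0.6,0],[0,0,0],0],[[-1,0.6,0],[0,0,0],0],[[-1,0.6,0],[0,0,0],0],[[-1,0.6,0],[0,0,0],0],[[-1,0.6,0],[0,0,0],0],[[-1,0.6,0],[0,0,0],0]]' >/dev/null
python3 -m crank '[[[-1,0.6,0],[0,0,0],0],[[-1,0.6,0],[0,0,0],0],[[-1,0.6,0],[0,0,0],0],[[-1,0.6,0],[0,0,0],0],[[-1,0.6,0],[0,0,0],0],[[-1,0.6,0],[0,0,0],0],[[-1,0.6,0],[0,0,0],0],[[-1,0.6,0],[0,0,0],0]]'
python3 -c "
from h import *
go(.539,-.108,.3)"
```

```text
time: 4.5
eef_pos: [0.4308, 0.1125, 0.3856]
eef_rot: [0.764, 0.645, 0.0, -0.0]
wrist_force: [0.8, 0.7, 0.6]
width: 0.0936
finger_force: 0.0
t 4.5 pos [0.4308 0.1125 0.3856] yyaw -9.7 tilt 0.04 tool z [ 1.e-04  6.e-04 -1.e+00] q [-1.22 -0.18  0.72  1.86  0.12  1.42 -0.7 ] F [0.8 0.7 0.6] w 0.0936 units [-6.64  4.79  2.85]
```

```bash
python3 -m crank '[[[-0.95,0.68,0],[0,0,0],0],[[-0.95,0.68,0],[0,0,0],0],[[-0.95,0.68,0],[0,0,0],0],[[-0.95,0.68,0],[0,0,0],0],[[-0.95,0.68,0],[0,0,0],0],[[-0.95,0.68,0],[0,0,0],0],[[-0.95,0.68,0],[0,0,0],0],[[0,0,0.5],[0,0,1],0]]' >/dev/null
python3 -m crank '[[[0,0,0.5],[0,0,1],0],[[0,0,0.5],[0,0,1],60],[[0,0,0.5],[0,0,1],90],[[0,0,0],[0,0,0.5],90],[[0,0,0],[0,0,0],90]]'
python3 - <<'E'
from h import *
go(.539,-.108,.3)
T0=cam("top");
c,K,T=cam("wrist"); save(c,"pics/w1.png"); print(T[:3,3].round(3))
for k in("blue_cap_knob",):
    for r in bot.spot_point("wrist",k): print(r["pixel"],r["confidence"],atz(K,T,r["pixel"],.161).round(4))
for r in bot.cut_out("wrist","blue_cap")[:2]:
    m=np.array(r["pixels"]).astype(np.uint8); ys,xs=np.nonzero(m); print(r["confidence"],xs.min(),xs.max(),ys.min(),ys.max(),xs.mean(),ys.mean())
E
```

```text
time: 6.12
eef_pos: [0.5376, -0.1069, 0.3254]
eef_rot: [0.953, 0.303, -0.0, 0.0]
wrist_force: [-0.3, -0.4, -0.1]
width: 0.0613
finger_force: 0.0
t 6.125 pos [ 0.5376 -0.1069  0.3254] yyaw -54.7 tilt 0.02 tool z [-2.e-04 -3.e-04 -1.e+00] q [-0.97  0.3   1.32  1.78 -0.3   1.3  -0.54] F [-0.3 -0.4 -0.1] w 0.0613 units [0.02 0.06 0.85]
[ 0.591 -0.068  0.503]
[323.7, 226.5] 0.93 [ 0.541  -0.1074  0.161 ]
[351.7, 423.4] 0.79 [ 0.4076 -0.2338  0.161 ]
0.83 334 370 410 439 352.2608695652174 422.9048178613396
0.59 289 358 186 259 323.60069187052136 223.05337286879168
```

View pics/w1.png

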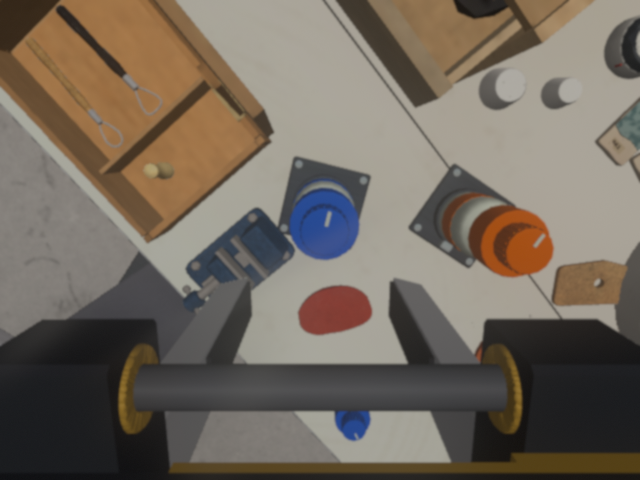

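The wrist view shows the blue cap with its pointer at (325,222), the orange cap at (518,240) and the vise at (240,258), clear of the fingers. I'll refine the axis with a silhouette fit.

```bash
cat > fit.py <<'E'
from h import *
from scipy.optimize import minimize
def fitcap(n,guess,zk=.161):
    c,K,T=cam(n); hsv=cv2.cvtColor(np.array(c["pixels"]),cv2.COLOR_RGB2HSV)
    m=cv2.inRange(hsv,(105,150,60),(125,255,255))
    a=np.linspace(0,2*np.pi,40)
    def hull(x,y):
        o=np.zeros((480,640),np.uint8)
        for r,z0,z1 in((.030,-.047,-.013),(.0195,-.013,.013)):
            P=np.array([proj(K,T,(x+r*np.cos(t),y+r*np.sin(t),zk+z)) for z in(z0,z1) for t in a])
            cv2.fillConvexPoly(o,np.round(cv2.convexHull(P.astype(np.float32))*16).astype(np.int32),255,shift=4)
        return o
    h0=hull(*guess); box=cv2.dilate(h0,np.ones((31,31)))
    m&=box
    f=lambda p:-(m&(h:=hull(*p))).astype(bool).sum()/(m|h).astype(bool).sum()
    r=minimize(f,guess,method="Nelder-Mead",options=dict(initial_simplex=np.array([guess,[guess[0]+.004,guess[1]],[guess[0],guess[1]+.004]]),xatol=1e-4,fatol=1e-4))
    return r.x.round(4),round(-r.fun,3)
E
python3 - <<'E'
from fit import *
for n in("wrist","top","side"): print(n,fitcap(n,[.540,-.107]))
E
```

```text
wrist (array([ 0.5383, -0.1081]), np.float64(0.718))
top (array([ 0.5389, -0.109 ]), np.float64(0.638))
side (array([ 0.5445, -0.1163]), np.float64(0.592))
```

```bash
sed -i 's/(105,150,60),(125,255,255)/(100,120,25),(130,255,255)/' fit.py; python3 - <<'E'
from fit import *
for n in("wrist","top","side"): print(n,fitcap(n,[.540,-.107]))
E
```

```text
wrist (array([ 0.5395, -0.1074]), np.float64(0.867))
top (array([ 0.5386, -0.109 ]), np.float64(0.669))
side (array([ 0.5415, -0.1103]), np.float64(0.827))
```

```bash
python3 -m crank '[[[0.03,0.07,0.8],[0,0,0],90],[[0,0,0.9],[0,0,0],90],[[0,0,1],[0,0,0],90],[[0,0,1],[0,0,0],90],[[0,0,0.9],[0,0,0],90],[[0,0,0.6],[0,0,0],90],[[0,0,0.4],[0,0,0],90],[[0,0,0],[0,0,0],90]]' 40
python3 - <<'E'
from h import *
go(.5395,-.108,.148)
c,K,T=cam("side"); a=np.array(c["pixels"])[180:340,240:400,::-1]; cv2.imwrite("pics/s2.png",cv2.resize(a,None,fx=3.5,fy=3.5,interpolation=cv2.INTER_CUBIC))
E
```

```text
time: 7.62
eef_pos: [0.5395, -0.1082, 0.1573]
eef_rot: [0.953, 0.303, -0.0, 0.0]
wrist_force: [0.0, -1.1, -0.4]
width: 0.0606
finger_force: 0.0
t 7.625 pos [ 0.5395 -0.1082  0.1573] yyaw -54.7 tilt 0.04 tool z [-6.e-04 -2.e-04 -1.e+00] q [-0.75  0.48  1.09  1.98 -0.51  1.   -0.37] F [ 0.  -1.1 -0.4] w 0.0606 units [ 0.   -0.01  0.31]
```

View pics/s2.png

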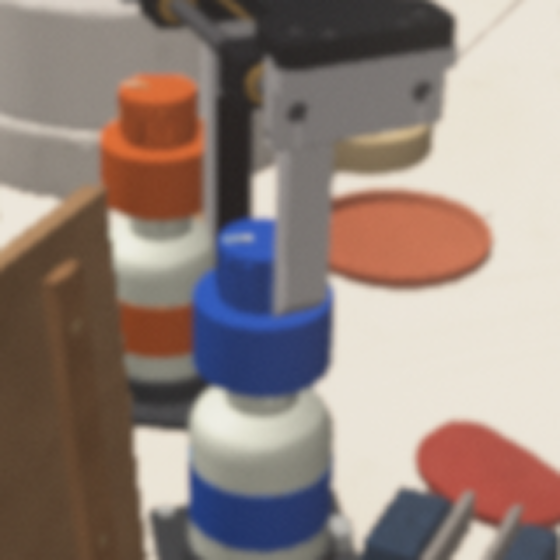

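The fingers straddle the knob: the near finger is at (300,230), above the shoulder, and the other is behind it at (230,150). The lid is well to the left. Next: lower a little and close.

```bash
python3 -m crank '[[[0,0,0.13],[0,0,0],90],[[0,0,0.13],[0,0,0],90],[[0,0,0],[0,0,0],150],[[0,0,0],[0,0,0],200],[[0,0,0],[0,0,0],200],[[0,0,0],[0,0,0],200],[[0,0,0],[0,0,0],200]]' 40
python3 -c "
from h import *
go(.5395,-.108,.1425);print(bot.get_state()['finger_force'])"
```

```text
time: 8.55
eef_pos: [0.54, -0.1086, 0.1499]
eef_rot: [0.953, 0.303, 0.0, 0.0]
wrist_force: [2.8, -4.5, 1.4]
width: 0.0381
finger_force: 39.9
t 8.55 pos [ 0.54   -0.1086  0.1499] yyaw -54.7 tilt 0.06 tool z [ 8.e-04 -7.e-04 -1.e+00] q [-0.74  0.48  1.08  1.98 -0.52  0.98 -0.36] F [ 2.8 -4.5  1.4] w 0.0381 units [-0.   -0.02  0.25]
39.949454662855715
```

```bash
python3 -m crank '[[[0,0.02,0.06],[0,0,0],200],[[0,0,0.06],[0,0,0],200],[[0,0,0.06],[0,0,0],200],[[0,0,0],[0,0,0],200]]' 40
python3 -c "
from h import *
go(.5395,-.108,.1425)"
```

```text
time: 9.05
eef_pos: [0.5401, -0.1086, 0.1447]
eef_rot: [0.953, 0.303, 0.0, -0.0]
wrist_force: [-0.9, -0.7, 12.1]
width: 0.0383
finger_force: 40.0
t 9.05 pos [ 0.5401 -0.1086  0.1447] yyaw -54.7 tilt 0.03 tool z [ 3.e-04  4.e-04 -1.e+00] q [-0.73  0.49  1.07  1.99 -0.53  0.97 -0.35] F [-0.9 -0.7 12.1] w 0.0383 units [-0.01 -0.03  0.07]
```

12.1 N at 5.2 mm of travel matches the spring data. Now the counter-clockwise turn.

```bash
python3 -m crank '[[[0,0,0],[0,0,-0.75],200],[[0,0,0],[0,0,-0.75],200],[[0,0,0],[0,0,-0.75],200],[[0,0,0],[0,0,-0.75],200]]' 40
python3 -c "
from h import *
go(.5395,-.108,.1445)"
```

```text
time: 9.55
eef_pos: [0.5403, -0.1082, 0.1448]
eef_rot: [0.841, 0.541, 0.0, -0.0]
wrist_force: [-0.3, 0.3, 11.0]
width: 0.0379
finger_force: 40.0
t 9.55 pos [ 0.5403 -0.1082  0.1448] yyaw -24.4 tilt 0.06 tool z [ 5.e-04  8.e-04 -1.e+00] q [-0.65  0.42  0.93  1.98 -0.42  0.94  0.07] F [-0.3  0.3 11. ] w 0.0379 units [-0.01 -0.03  0.01]
```

```bash
python3 -m crank '[[[0,0,0],[0,0,-0.75],200],[[0,0,0],[0,0,-0.75],200],[[0,0,0],[0,0,-0.75],200],[[0,0,0],[0,0,-0.75],200],[[0,0,0],[0,0,0],200]]' 40
python3 - <<'E'
from h import *
go(.5395,-.108,.1445); print(bot.get_state()["ft_torque"])
c,K,T=cam("wrist"); a=np.array(c["pixels"])[120:480,80:560,::-1]; cv2.imwrite("pics/w3.png",cv2.resize(a,None,fx=1.6,fy=1.6))
E
```

```text
time: 10.18
eef_pos: [0.5402, -0.1083, 0.1449]
eef_rot: [0.673, 0.74, 0.001, -0.0]
wrist_force: [-1.4, 0.1, 11.5]
width: 0.0382
finger_force: 40.0
t 10.175 pos [ 0.5402 -0.1083  0.1449] yyaw 5.4 tilt 0.07 tool z [ 6.0e-04  1.1e-03 -1.0e+00] q [-0.55  0.37  0.79  1.98 -0.34  0.92  0.51] F [-1.4  0.1 11.5] w 0.0382 units [ 0.01 -0.02  0.01]
[0.09994155 0.30828678 0.04952346]
```

View pics/w3.png

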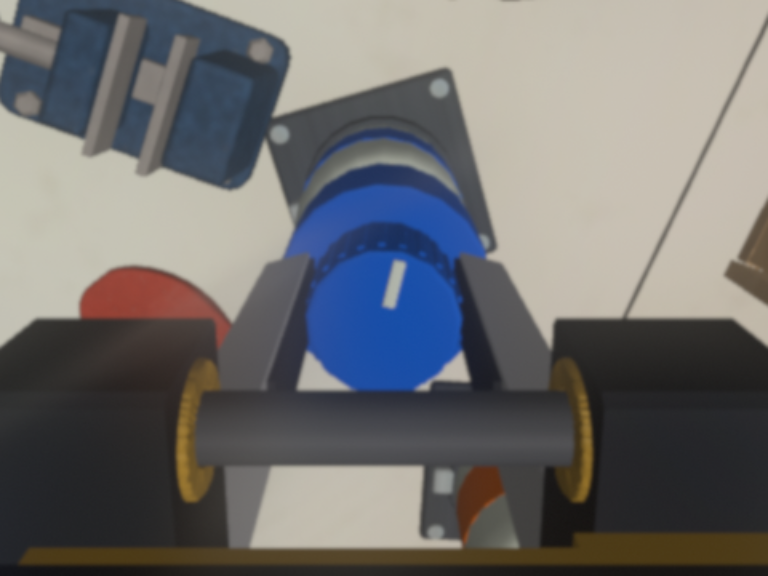

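The pointer at (395,285) keeps the same angle to the gripper as before, while the plate at (380,160) has turned under it. The cap therefore turned 60° without slipping, so I'll lift straight up.

```bash
python3 -m crank '[[[0,0,-0.15],[0,0,0],200],[[0,0,-0.15],[0,0,0],200],[[0,0,-0.2],[0,0,0],200],[[0,0,-0.3],[0,0,0],200],[[0,0,-0.3],[0,0,0],200],[[0,0,-0.4],[0,0,0],200],[[0,0,-0.5],[0,0,0],200],[[0,0,0],[0,0,0],200]]' 40
python3 - <<'E'
from h import *
go(.52,-.431,.2)
for n in("side","top"):
    c,K,T=cam(n)
    print([(r["confidence"],r["pixel"]) for r in bot.spot_point(n,"blue_cap_knob")],proj(K,T,(.54,-.108,.219)),proj(K,T,(.54,-.108,.161)))
    r=bot.cut_out(n,"dish")[0]; m=np.array(r["pixels"]).astype(np.uint8); m=max(cv2.findContours(m,0,1)[0],key=cv2.contourArea); e=cv2.fitEllipse(cv2.convexHull(m)); print(e,atz(K,T,e[0],.010),atz(K,T,bot.spot_point(n,"dish_in")[0]["pixel"],.004))
E
```

```text
time: 11.22
eef_pos: [0.5407, -0.1087, 0.2056]
eef_rot: [0.674, 0.739, 0.001, 0.001]
wrist_force: [-0.9, -0.9, -1.3]
width: 0.0382
finger_force: 39.9
t 11.225 pos [ 0.5407 -0.1087  0.2056] yyaw 5.3 tilt 0.12 tool z [ 2.e-03  3.e-04 -1.e+00] q [-0.61  0.29  0.84  1.92 -0.26  1.03  0.44] F [-0.9 -0.9 -1.3] w 0.0382 units [-10.64  -1.68   0.18]
[(0.84, [439.0, 277.7]), (0.56, [315.8, 222.6])] [315.37133461 219.4616406 ] [314.69790131 255.59198576]
((353.97900390625, 247.5837860107422), (30.214153289794922, 54.64056396484375), 91.51468658447266) [ 0.51438535 -0.42676623  0.01      ] [ 0.52087557 -0.43045162  0.004     ]
[(0.73, [237.0, 227.3]), (0.66, [358.5, 342.6])] [239.30284233 231.85026835] [245.32850044 233.74715153]Traceback (most recent call last):
  File "<stdin>", line 6, in <module>
IndexError: list index out of range
```

The cap is off: the side view finds it at the lifted height, and the wrist carries about 1 N. Moving to the dish.

```bash
python3 -m crank '[[[0,0,-0.6],[0,0,0],200],[[-0.4,0,-0.6],[0,0,0],200],[[-0.8,-0.15,0],[0,0,0],200],[[-0.9,-0.15,0],[0,0,0],200],[[-0.9,-0.15,0],[0,0,0],200],[[-0.9,-0.15,0],[0,0,0],200],[[-0.9,-0.15,0],[0,0,0],200],[[-0.9,-0.15,0],[0,0,0],200]]' 40 >/dev/null
python3 -m crank '[[[-0.9,-0.15,0],[0,0,0],200],[[-0.9,-0.15,0],[0,0,0],200],[[-0.9,-0.15,0],[0,0,0],200],[[-0.9,-0.15,0],[0,0,0],200],[[-0.8,-0.15,0],[0,0,0],200],[[-0.5,-0.15,0],[0,0,0],200],[[0,0,0],[0,0,0],200]]' 40
python3 - <<'E'
from h import *
go(.52,-.431,.1)
c,K,T=cam("wrist"); save(c,"pics/w4.png")
for r in bot.spot_point("wrist","dish_in"): print(r["pixel"],r["confidence"],atz(K,T,r["pixel"],.004))
for n in("wrist","top"):
  if n=="top": c,K,T=cam(n)
  for r in bot.cut_out(n,"dish")[:1]:
    m=np.array(r["pixels"]).astype(np.uint8); m=max(cv2.findContours(m,0,1)[0],key=cv2.contourArea); e=cv2.fitEllipse(cv2.convexHull(m)); print(n,e,atz(K,T,e[0],.010))
E
```

```text
time: 13.45
eef_pos: [0.515, -0.4311, 0.2408]
eef_rot: [0.674, 0.739, -0.0, 0.0]
wrist_force: [-0.0, 0.5, -0.7]
width: 0.038
finger_force: 39.9
t 13.45 pos [ 0.515  -0.4311  0.2408] yyaw 5.2 tilt 0.03 tool z [-1.e-04 -6.e-04 -1.e+00] q [ 0.02  0.51  0.84  1.61 -0.4   1.21  1.03] F [-0.   0.5 -0.7] w 0.038 units [-0.01  0.17  4.69]
[319.6, 214.4] 0.6 [ 0.51482025 -0.43000206  0.004     ]
wrist ((321.2913818359375, 215.38389587402344), (120.5335464477539, 124.9105453491211), 89.34443664550781) [ 0.51644693 -0.42986076  0.01      ]
top ((412.5436706542969, 236.1016082763672), (29.08268928527832, 52.428531646728516), 47.614688873291016) [ 0.53721355 -0.41420824  0.01      ]
```

View pics/w4.png

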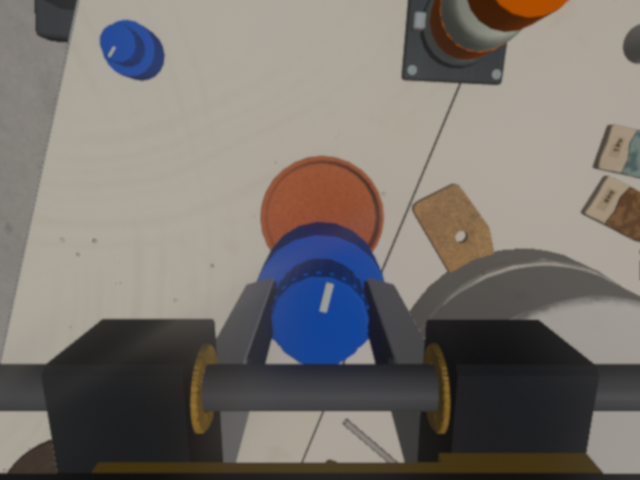

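The dish centre is at about (321,216) in the wrist picture, i.e. (0.516, -0.430), under the held cap. The drum at the lower right is about 5 cm clear of the gripper body. Descending.

```bash
python3 -m crank '[[[0,0.06,0.8],[0,0,0],200],[[0.03,0,1],[0,0,0],200],[[0,0,1],[0,0,0],200],[[0,0,1],[0,0,0],200],[[0,0,1],[0,0,0],200],[[0,0,0.9],[0,0,0],200],[[0,0,0.5],[0,0,0],200],[[0,0,0.25],[0,0,0],200]]' 40
python3 -m crank '[[[0,0,0.08],[0,0,0],200],[[0,0,0],[0,0,0],200]]' 40
python3 -c "
from h import *
go(.517,-.430,.04)"
```

```text
time: 14.7
eef_pos: [0.5174, -0.4289, 0.0464]
eef_rot: [0.673, 0.739, -0.0, -0.0]
wrist_force: [0.7, -0.1, -0.6]
width: 0.0382
finger_force: 39.9
time: 14.95
eef_pos: [0.5176, -0.4294, 0.045]
eef_rot: [0.674, 0.739, 0.0, 0.0]
wrist_force: [-0.1, 1.4, 0.1]
width: 0.0381
finger_force: 39.9
t 14.95 pos [ 0.5176 -0.4294  0.045 ] yyaw 5.3 tilt 0.05 tool z [ 7.e-04 -5.e-04 -1.e+00] q [ 0.12  0.7   0.69  1.76 -0.56  0.89  1.15] F [-0.1  1.4  0.1] w 0.0381 units [-0.02 -0.02  0.17]
```

```bash
python3 -m crank '[[[0,0,0.04],[0,0,0],200],[[0,0,0.04],[0,0,0],200],[[0,0,0],[0,0,0],200]]' 40
python3 -m crank '[[[0,0,0.03],[0,0,0],200],[[0,0,0.03],[0,0,0],200],[[0,0,0],[0,0,0],200]]' 40
```

```text
time: 15.32
eef_pos: [0.5173, -0.4291, 0.042]
eef_rot: [0.674, 0.739, 0.0, -0.0]
wrist_force: [-0.6, 0.0, -0.7]
width: 0.0383
finger_force: 39.9
time: 15.7
eef_pos: [0.5173, -0.4293, 0.0404]
eef_rot: [0.674, 0.739, 0.0, 0.0]
wrist_force: [-1.1, 0.4, 3.9]
width: 0.0379
finger_force: 39.9
```

Contact at TCP z 0.0405, as predicted. Release, then rise.

```bash
python3 -m crank '[[[0,0,0],[0,0,0],140],[[0,0,0],[0,0,0],120],[[0,0,0],[0,0,0],100],[[0,0,0],[0,0,0],70],[[0,0,0],[0,0,0],70]]' 10
python3 -m crank '[[[0,0,-0.4],[0,0,0],70],[[0,0,-0.8],[0,0,0],70],[[0,0,-1],[0,0,0],70],[[0,0,-1],[0,0,0],70],[[0,0,-1],[0,0,0],70],[[0,0,-0.8],[0,0,0],70],[[0,0,0],[0,0,0],70]]'
python3 - <<'E'
from fit import *
go(.517,-.43,.2)
print(fitcap("wrist",[.5175,-.4295],.051))
c,_,_=cam("side"); w,_,_=cam("wrist")
a=cv2.resize(np.array(c["pixels"])[160:340,230:430,::-1],(400,360)); b=cv2.resize(np.array(w["pixels"])[:,:,::-1],(400,300))
o=np.zeros((360,800,3),np.uint8); o[:,:400]=a; o[:300,400:]=b; cv2.imwrite("pics/end.png",o)
E
```

```text
time: 16.32
eef_pos: [0.5172, -0.4292, 0.0402]
eef_rot: [0.674, 0.739, -0.0, 0.0]
wrist_force: [0.3, 0.1, 0.1]
width: 0.0678
finger_force: 0.0
time: 17.2
eef_pos: [0.5179, -0.4301, 0.1937]
eef_rot: [0.674, 0.739, 0.0, 0.002]
wrist_force: [-0.7, -0.1, 0.6]
width: 0.0681
finger_force: 0.0
t 17.2 pos [ 0.5179 -0.4301  0.1937] yyaw 5.3 tilt 0.24 tool z [ 0.0037 -0.0021 -1.    ] q [ 0.04  0.55  0.81  1.66 -0.43  1.12  1.06] F [-0.7 -0.1  0.6] w 0.0681 units [ 0.01 -0.03 -0.21]
(array([ 0.5181, -0.4299]), np.float64(0.845))
```

View pics/end.png

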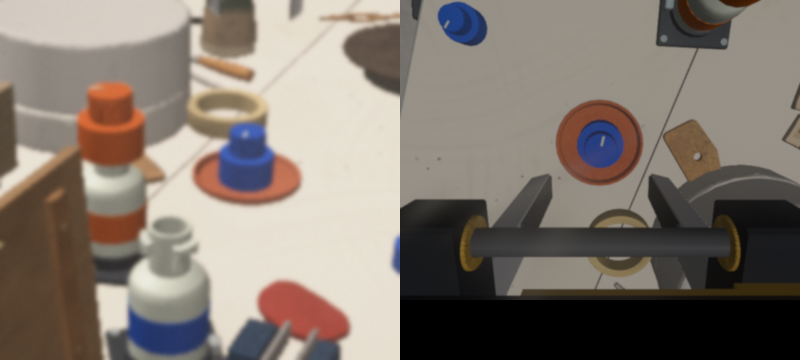

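The left half shows the open blue-band bottle at (168,250), the cap upright in the dish at (247,160), and the orange bottle still shut at (110,140). The right half shows the cap centred in the dish at (600,143). The gripper is clear, so I'm handing in.

```bash
python3 -c "
from plant import bot
print(bot.job_done())"
```

```text
the job is handed in; nothing more can be done
None
```

The blue-band bottle is open and its cap stands knob up, flat and centred in the terracotta dish. The orange bottle is still shut, and the job was handed in at about 17 s.

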